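# Seat a round casting in a three-point gauge nest

## Robot

A 6-joint arm with a two-finger parallel gripper is mounted at the origin on the work surface. World frame = base frame: x ahead of the robot, y to its left, z up, the work surface at z = 0. Lengths are in m, angles in degrees, forces in N, time in s.
With the tool pointing down it reaches from about 0.375 to 0.975 m from the base axis. Payload 3.8 kg.
Tool frame: the origin (TCP) lies at the very end of the fingers, on their centre line; the grasp point (between the pads) lies robot.grasp_offset behind it (robot.grasp_offset is the distance from the TCP to the grasp point, in m); z points along the fingers, y is the line along which they close (so a half turn about z gives the same grasp; the last joint's range is limited). The gripper opens to 85 mm and grips with 20 to 120 N. Pads are 22 mm wide; open, the fingers measure 114 mm over their backs; the gripper's body (76 mm by 85 mm) begins 54 mm behind the grasp point. The pads swing forward as they close: fully open they stand 13 mm farther back than shut.
Start: joints at [65.552, 15.12, 91.902, -0, 72.978, -2.114], TCP at [0.256, 0.624, 0.231] pointing down, gripper open.
Joint ranges: [-150.88, 150.88], [-54.13, 125.18], [17.81, 147.31], [-75.09, 255.09], [0, 152.58], [-146.25, 146.25]. Speed limits (degrees/s): [147.25, 147.25, 180, 180, 180, 180].

## Interface

Orientations are given as [roll, pitch, yaw] about the fixed x, y, z axes, in that order (R = Rz(yaw) Ry(pitch) Rx(roll)).
In Python, from workcell import robot gives the robot as it stands. The module is installed in compiled form; this text tells all that it offers. Calls block until the motion is done:
- robot.goto(position, orientation): joint-space move of the TCP to a pose.
- robot.servo_line(position, feed=0.15, rotation=None): straight line of the TCP; rotation=None keeps the orientation; feed is the mean speed in m/s.
- robot.goto_joints(angles): joint-space move.
- robot.command_gripper(opening): opening from 0.0 (shut) to 1.0 (fully open); the grip force is fixed at half the most; returns when the fingers have stopped.
- robot.wait(seconds).
- robot.inverse_kinematics(position, orientation): joint angles nearest the present ones, or None.
- robot.read_state(): the state.
- robot.read_camera(name): name is "scene" or "side" or "wrist"; returns the picture (420x560x3 uint8, red, green, blue); there is no depth.
- robot.get_calibration(name): a dict with "fx", "fy", "cx", "cy" (pixels), "dist" ([k1, k2, p1, p2, k3] as OpenCV has them; the pictures are not rectified), "view" (4x4, takes a point from world to camera coordinates); the wrist camera has in their place "tool_from_camera" (4x4, takes a point from camera to tool coordinates, whose origin is the TCP and whose axes are the flange's). Camera axes: x right, y up, looking along -z (the intrinsics and any distortion apply to the point x, -y, -z); pixel columns grow to the right and rows downward; lengths in m; the calibration is good to about 2 mm. A picture is of the moment at which its call begins: read the wrist's pose just before it. get_calibration takes no time and is no camera call.
A pose or a line that the arm cannot do raises robot.PlanningError and nothing moves.
- robot.close_job(): hands the job in; it is judged then, once.
The state is a dict: "time": time; "q": joint angles; "dq": joint speeds; "joint_torque": joint torques, N m; "eef_pos": TCP position; "ee_rot": TCP orientation; "wrist_force": force on the tool from outside, world axes, zero at the start; "moment": the same for the moment, N m; "grip_width": opening from 0.0 (shut) to 1.0 (fully open); "grasp_force": force on a finger pad.
Only numpy, scipy, OpenCV 4.12 (cv2) and the standard library are available. Lean on these libraries where they do the work, as an engineer would, in place of code of your own. Each camera call takes 0.05 s, during which the arm holds its last target. There are 200 camera calls.

## Task

Take the large round casting with the stem out of the wooden tray, stand it flat on the steel gauge plate between the jaw and the two locating screws, and let go. Then slide the jaw up by its knob so that it gently nudges the casting home against both screw tips and holds it there, its spring plunger pressed about half-way in and not bottomed; never ram the casting against the screws. Let go of everything, and leave the other castings where they lie.

Things in the scene. Friction and masses are not known exactly. Their poses are not given: they have to be found in the camera images.
- casting: the round aluminium casting to be gauged, about 0.11 kg: a disc 52 mm across and 14 mm high with an upright round stem in its middle, 18 mm across, from 14 to 52 mm above the underside (grip it there). Origin: centre of the underside; z along the stem. It stands in the tray, stem up.
- tray: low wooden tray, 180 x 200 mm, rim 22 mm high, floor 8 mm thick; fixed. Origin: centre of its underside. Holds the castings about 80 mm apart.
- nest: steel gauge plate, fixed to the bench, 250 (its x) x 120 (its y) x 12 mm thick; it carries the jaw near its -x end and the two locating screws near its +x end. Origin: centre of its underside, so the top face is at z 12 mm; +x points from the jaw to the screws. With both screws at the middle of their adjustment a seated casting has its axis at x 30 mm, y 0; set down with its axis at x 8 mm, y 0 it touches nothing yet.
- jaw: dark steel jaw block, 40 x 44 mm, 22 mm high, sliding along the plate's x on its top face (70 mm of travel, starts within 18 mm of the -x end of it). Origin: centre of its underside; x as the plate's. An upright round knob, 18 mm across, stands on its middle from 22 to 62 mm above the origin. It slides stiffly, needs about 9 N to move it, and stays where it is left.
- plunger_rest (a point): where the tip of the jaw's ball-ended spring plunger stands when not pressed: 50 mm ahead (+x) of the jaw's origin, 7 mm above the plate; moves with the jaw. The plunger gives 4 mm, from 1 N at first touch to 7 N fully in (1.5 N per mm), then it is solid. Half-way in it presses with about 4 N, so a hand on the jaw feels about 13 N in all.
- jaw_knob (a point): point on the axis of the jaw's knob, 46 mm above the underside of the jaw (58 mm above the bench), a good height to grip; clear on both sides across the plate (its y).
- left_post: dark steel block, 24 x 24 x 24 mm, fixed on the plate near its +x end, 26 mm to +y of the middle line, holding one locating screw. Origin: centre of its underside, at the plate's top.
- left_nominal (a point): nominal centre of the left screw's ball tip (12 mm across), 32 mm to -x of its post's origin and 7 mm above the plate. The true tip is not measured: each screw was set by hand up to 5.5 mm farther in or out along the plate's x, so where the casting seats must be felt. Screws are solid; over 15 N on one spoils its setting.
- right_post: the same block on the -y side, with its own screw and setting.
- right_nominal (a point): nominal centre of the right screw's ball tip, as for the left.
- square_casting: casting with a 40 mm square foot and a stem 42 mm high in all; stays in the tray. Origin: centre of its underside.
- plain_disc: disc casting without a stem, 42 mm across, 16 mm high; stays in the tray. Origin: centre of its underside.
- small_casting: small round casting, foot 32 mm across, 34 mm high with its stem; stays in the tray. Origin: centre of its underside.
Mind the look-alikes: they are no part of the job. What is shaped like the casting but black or blue is not meant.

How it is judged:
By the outcome, as a careful person would: the job done as asked, in the order asked, and still so for the second after the job is handed in, with the robot touching nothing.
It also fails if it takes over 64 s, if anything falls off the work surface, if the arm or the gripper's body presses on something with over 40 N, if the wrist force passes 120 N, or if a joint passes its speed limit or range.

## Working session

There is one attempt and no reset: what is moved stays moved. The work goes in short steps, each a Python script; the robot and the scene stay as the last script left them, time stands still between calls to the robot, and variables do not carry over. Pictures are saved under pics/ and viewed, at most 10 in all, crops included, and the job is handed in when it is done.

```bash
mkdir -p pics
python3 - <<'E'
from workcell import robot
import cv2,numpy as np
for n in ("scene","side"):
    cv2.imwrite(f"pics/{n}0.png",robot.read_camera(n)[:,:,::-1])
    c=robot.get_calibration(n); print(n,c)
s=robot.read_state(); print(s['eef_pos'],s['ee_rot'],s['time'],robot.grasp_offset,robot.get_calibration("wrist"))
cv2.imwrite("pics/wrist0.png",robot.read_camera("wrist")[:,:,::-1])
E
```

```text
scene {'fx': 520.5631027877297, 'fy': 520.5631027877297, 'cx': 290.6312135254402, 'cy': 198.07013060806824, 'dist': array([-0.07672706,  0.        ,  0.        ,  0.        ,  0.        ]), 'view': array([[ 0.73966761,  0.67292863,  0.00767436, -0.32415349],
       [-0.40486737,  0.43585385,  0.80381207,  0.19020943],
       [ 0.53756325, -0.59766085,  0.59483381, -1.27303398],
       [ 0.        ,  0.        ,  0.        ,  1.        ]])}
side {'fx': 399.87513452521534, 'fy': 399.87513452521534, 'cx': 284.4250141875826, 'cy': 205.77651604090156, 'dist': array([0.01279023, 0.        , 0.        , 0.        , 0.        ]), 'view': array([[ 0.99526085, -0.09600355, -0.01546479, -0.48119021],
       [ 0.08000153,  0.71798766,  0.69144304, -0.03413143],
       [-0.05527746, -0.68940339,  0.72226544, -0.86371144],
       [ 0.        ,  0.        ,  0.        ,  1.        ]])}
[0.25620256 0.62375512 0.23005759] [-1.79879892e+02 -4.97224003e-03  1.57667317e+02] 0.1 0.0187 {'fx': 342.4236090792808, 'fy': 342.4236090792808, 'cx': 285.04281336916296, 'cy': 206.34042421413383, 'dist': array([0.01774992, 0.        , 0.        , 0.        , 0.        ]), 'tool_from_camera': array([[-1.27512007e-03,  9.46955378e-01,  3.21362545e-01,
         8.31532019e-02],
       [ 9.99998992e-01,  1.00686443e-03,  1.00093526e-03,
        -2.42249558e-04],
       [ 6.24272508e-04,  3.21363497e-01, -9.46955708e-01,
        -1.43511796e-01],
       [ 0.00000000e+00,  0.00000000e+00,  0.00000000e+00,
         1.00000000e+00]])}
```

View pics/scene0.png

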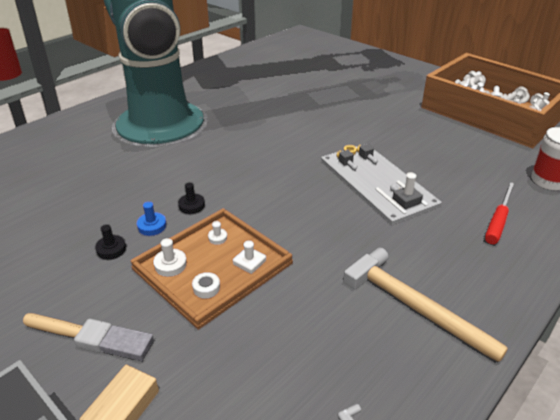

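View pics/side0.png

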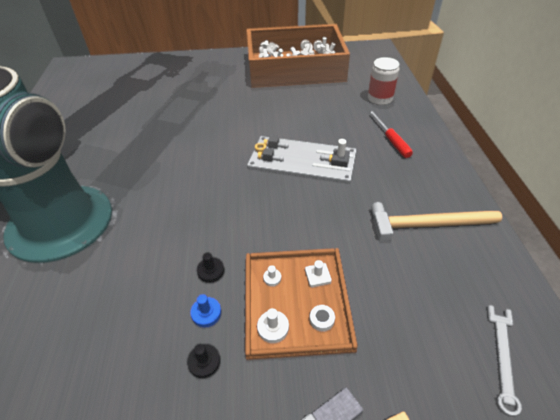

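The scene picture shows the tray at about (212,263) and the plate at about (380,180). In it the possible mix-ups are:
- large round casting, stem top (168,243), foot (170,262)
- small casting (217,233)
- square casting (250,258)
- plain disc (206,285)
- black look-alikes (110,243) and (190,200)
- blue look-alike (150,220)

I choose the one at (170,262), which is at (272,325) in the side view, and check it in an enlarged crop.

Run:
```python
import cv2,numpy as np
a=cv2.imread("pics/scene0.png");b=cv2.imread("pics/side0.png")
r=lambda im,x,y,w,h,k:cv2.resize(im[y:y+h,x:x+w],None,fx=k,fy=k,interpolation=cv2.INTER_CUBIC)
cv2.imwrite("pics/c1.png",np.vstack([r(a,310,135,140,100,5)[:300*2][:500]])) 
top=r(a,315,138,130,80,6); cv2.imwrite("pics/c1.png",top)   # scene nest x6, origin 315,138
cv2.imwrite("pics/c2.png",r(b,240,130,130,60,6)) # side nest x6 origin 240,130
t=np.hstack([r(a,130,205,165,115,2.4),r(b,240,245,115,115,2.4)]); cv2.imwrite("pics/c3.png",t); print(top.shape,t.shape)
```

```text
(480, 780, 3) (276, 672, 3)
```

View pics/c1.png

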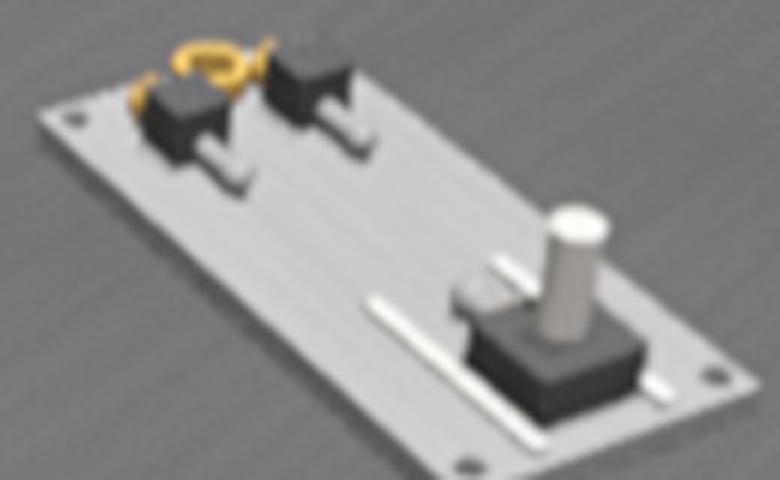

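View pics/c2.png

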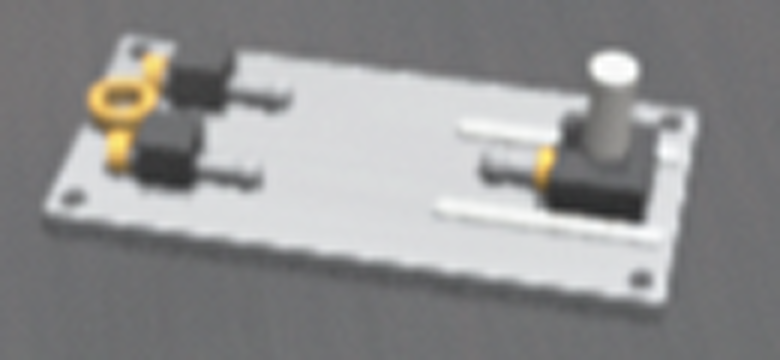

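View pics/c3.png

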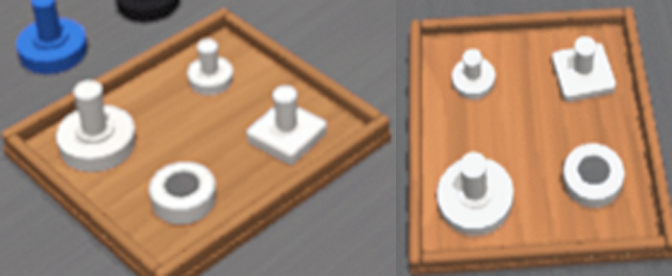

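The crops confirm the choice: a large white round disc with a tall stem, stem top at (167,242) in the scene view and (272,312) in the side view. The screws are at the base-side end of the plate, so plate +x is roughly world -x. Now I compute positions.

```bash
cat > h.py <<'E'
from workcell import robot
import cv2,numpy as np
def ray(n,uv,pose=None):
    c=robot.get_calibration(n); K=np.array([[c['fx'],0,c['cx']],[0,c['fy'],c['cy']],[0,0,1]])
    p=cv2.undistortPoints(np.array([[uv]],float),K,c['dist'])[0,0]; d=np.array([p[0],-p[1],-1.])
    if n=="wrist":
        from scipy.spatial.transform import Rotation as R
        T=np.eye(4);T[:3,:3]=R.from_euler('xyz',pose[1],degrees=True).as_matrix();T[:3,3]=pose[0]
        W=T@c['tool_from_camera']
    else: W=np.linalg.inv(c['view'])
    return W[:3,3],W[:3,:3]@d
def onz(n,uv,z,pose=None):
    o,d=ray(n,uv,pose); return (o+d*(z-o[2])/d[2])
def proj(n,P,pose=None):
    c=robot.get_calibration(n); K=np.array([[c['fx'],0,c['cx']],[0,c['fy'],c['cy']],[0,0,1]])
    if n=="wrist":
        from scipy.spatial.transform import Rotation as R
        T=np.eye(4);T[:3,:3]=R.from_euler('xyz',pose[1],degrees=True).as_matrix();T[:3,3]=pose[0]
        V=np.linalg.inv(T@c['tool_from_camera'])
    else: V=c['view']
    P=np.atleast_2d(P)@V[:3,:3].T+V[:3,3]; P=P*[1,-1,-1]
    return cv2.projectPoints(P.reshape(-1,1,3),np.zeros(3),np.zeros(3),K,c['dist'])[0][:,0]
E
python3 - <<'E'
from h import *
np.set_printoptions(precision=4,suppress=True)
S=lambda x,y:((x+.5)/6+240-.5,(y+.5)/6+130-.5)
A=lambda x,y:((x+.5)/6+315-.5,(y+.5)/6+138-.5)
print("stem", onz("side",(272.1,311.7),.060), onz("scene",(167.1,242.5),.060))
print("disc", onz("side",(240+80/2.4,245+190/2.4),.022))
print("knob", onz("side",S(614,70),.074), onz("scene",A(579,226),.074))
c=[onz("side",S(*p),.012) for p in [(125,38),(697,108),(663,297),(45,212)]]
print("corn",np.array(c), np.mean(c,0)); 
d=[np.linalg.norm(c[i]-c[(i+1)%4]) for i in range(4)]; print(d)
for p in [(40,115),(760,383)]: print("scene corner",onz("scene",A(*p),.012))
v=(c[0]-c[1])+(c[3]-c[2]); print("yaw",np.degrees(np.arctan2(v[1],v[0])))
for p in [(283,98),(255,178),(490,168)]: print("tips",onz("side",S(*p),.019))
for p in [(370,140),(245,175)]: print("tipsS",onz("scene",A(*p),.019))
E
```

```text
stem [ 0.4361 -0.2951  0.06  ] [ 0.4431 -0.2972  0.06  ]
disc [ 0.4366 -0.2971  0.022 ]
knob [0.6289 0.1136 0.074 ] [0.6347 0.1132 0.074 ]
corn [[0.4438 0.2408 0.012 ]
 [0.6796 0.164  0.012 ]
 [0.6411 0.0505 0.012 ]
 [0.4054 0.1282 0.012 ]] [0.5425 0.1459 0.012 ]
[np.float64(0.24796074806175347), np.float64(0.11975408466750108), np.float64(0.24818006022655606), np.float64(0.11898067491558609)]
scene corner [0.4111 0.1277 0.012 ]
scene corner [0.6832 0.1613 0.012 ]
yaw 161.84683563920927
tips [0.5072 0.1819 0.019 ]
tips [0.4908 0.1313 0.019 ]
tips [0.5857 0.1267 0.019 ]
tipsS [0.5136 0.1856 0.019 ]
tipsS [0.4948 0.1372 0.019 ]
```

Run:
```python
from h import *
import json
P={}
for n,p,yaw in [("plate",[.545,.146,.20],161.85),("tray",[.44,-.296,.20],120)]:
    robot.goto(p,[180,0,yaw]); robot.wait(.2); s=robot.read_state(); P[n]=[list(s['eef_pos']),list(s['ee_rot'])]
    im=robot.read_camera("wrist")[:,:,::-1]; cv2.imwrite(f"pics/w_{n}.png",im); print(n,P[n],s['q'],s['time'],s['wrist_force'])
json.dump(P,open("P.json","w"))
a=cv2.imread("pics/w_plate.png");b=cv2.imread("pics/w_tray.png")
cv2.imwrite("pics/w2.png",np.hstack([a[:,80:480],b[:,80:480]]))
```

```text
plate [[np.float64(0.5449198849295883), np.float64(0.14675813608241423), np.float64(0.2000093160341431)], [np.float64(179.99565079405374), np.float64(-0.00020660962306093045), np.float64(161.9195757058594)]] [ 1.25420520e+01  4.45749947e+00  1.07667287e+02  4.15383844e-03
  6.78731757e+01 -5.93790882e+01] 2.3667 [-0.39978901 -0.21731347 -0.14487906]
tray [[np.float64(0.4405200516333192), np.float64(-0.2952265470073049), np.float64(0.19996969623436642)], [np.float64(179.99532863107936), np.float64(-0.007132032054044706), np.float64(120.09046447886222)]] [-3.65250634e+01  7.15741517e-01  1.11578455e+02  7.69321349e-03
  6.77104962e+01 -6.66184458e+01] 4.2833 [0.16113034 0.51980055 0.49181742]
```

View pics/w2.png

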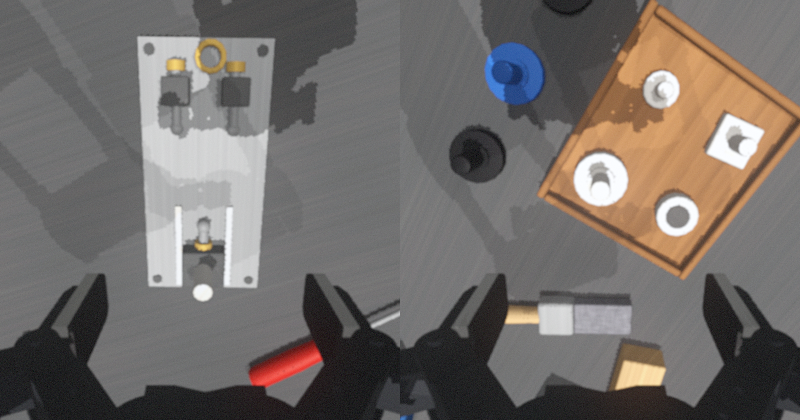

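The left half (plate) shows corners at (137,37), (275,38), (258,288) and (149,286), screw tips near (178,130) and (233,130), and the knob top at (203,293). The right half (tray) shows the disc centred near (600,179), and the small, square and plain castings are where I expected them.

Run:
```python
from h import *
import json
np.set_printoptions(precision=4,suppress=True)
P=json.load(open("P.json"))
w=lambda n,u,v,z:onz("wrist",(u+80,v),z,P[n])
c=np.array([w("plate",*p,.012) for p in [(137,37),(275,38),(258,288),(149,286)]])
print(c,c.mean(0),[np.linalg.norm(c[i]-c[(i+1)%4]) for i in range(4)])
v=(c[0]-c[3])+(c[1]-c[2]); yaw=np.arctan2(v[1],v[0]);print("yaw",np.degrees(yaw))
k=w("plate",203,293,.074); print("knob",k)
R=np.array([[np.cos(yaw),np.sin(yaw)],[-np.sin(yaw),np.cos(yaw)]])
loc=lambda p:(R@(np.array(p)-c.mean(0))[:2])*1e3
print("knob local",loc(k)); 
for p in [(178,131),(233,131),(204,222)]: print("tip local",loc(w("plate",*p,.019)))
im=cv2.imread("pics/w_tray.png"); m=((im.min(2)>120)&(im.max(2).astype(int)-im.min(2)<40)).astype(np.uint8)
n,l,st,ce=cv2.connectedComponentsWithStats(m)
for i in range(1,n):
    if st[i,4]>300: print(st[i],ce[i])
i=l[185,262] or l[175,260]; 
pts=np.argwhere(l==i)[:,::-1].astype(np.float32); h=cv2.convexHull(pts); e=cv2.fitEllipse(h); print(e)
q=onz("wrist",e[0],.022,P["tray"]); print("disc",q, onz("wrist",(e[0][0]-e[1][0]/2,e[0][1]),.022,P["tray"])-q)
```

```text
[[0.4063 0.1291 0.012 ]
 [0.4446 0.2432 0.012 ]
 [0.6823 0.1629 0.012 ]
 [0.6422 0.0487 0.012 ]] [0.5439 0.146  0.012 ] [np.float64(0.1203478234030788), np.float64(0.250919674691599), np.float64(0.12099213072549131), np.float64(0.24922104904075335)]
yaw 161.27193576093475
knob [0.6314 0.1158 0.074 ]
knob local [-92.5662   0.49  ]
tip local [45.6857 25.2192]
tip local [ 46.2018 -25.9544]
tip local [-44.9231   0.2056]
[369   0  32  33 394] [383.3376  13.9569]
[ 393    0  137   94 4617] [457.454   37.4793]
[ 378   31  182  236 8502] [487.9645 145.3577]
[   0   51   46  145 1332] [ 15.5045 124.0863]
[ 323   70   37   39 1098] [340.9299  88.908 ]
[   2   93   62  146 1553] [ 28.678  169.0457]
[ 385  113   59   56 1929] [414.3328 140.9705]
[ 470  125   90  137 1533] [523.9798 191.1572]
[ 253  152   55   54 2336] [280.3694 178.6909]
[  12  155   70  121 2199] [ 47.3502 211.5903]
[170 155  50  75 864] [192.9502 193.8727]
[  38  174   86  153 2599] [ 85.4329 243.7984]
[509 188  51  59 469] [538.8891 216.4392]
[ 335  194   44   42 1402] [356.7432 214.9864]
[107 204  44  92 635] [126.3528 247.9638]
[138 243  33  53 301] [154.9103 268.0864]
[ 251  244   88   60 1094] [303.9516 275.7815]
[456 277  55  64 616] [481.3198 312.5568]
[ 212  292  171   95 5619] [284.8332 329.2878]
[542 333  18  31 353] [552.4844 347.4731]
[346 342  51  55 407] [367.0958 372.2654]
((280.3352966308594, 178.7560577392578), (54.0099983215332, 54.728538513183594), 91.9269027709961)
disc [ 0.4351 -0.2963  0.022 ] [-0.0226 -0.013   0.    ]
```

```bash
cat >> h.py <<'E'
YAW=161.5; C=np.array([.5438,.146]); a=np.radians(YAW); EX=np.array([np.cos(a),np.sin(a)]); EY=np.array([-np.sin(a),np.cos(a)])
def W(x,y,z): return [*(C+EX*x+EY*y),z]
def st(m=""):
    s=robot.read_state(); f=s['wrist_force']; d=s['eef_pos'][:2]-C
    print(m,"t%.2f loc %.2f %.2f z %.2f F x%.2f y%.2f z%.2f g %.3f gf %.1f"%(s['time'],d@EX*1e3,d@EY*1e3,s['eef_pos'][2]*1e3,f[:2]@EX,f[:2]@EY,f[2],s['grip_width'],s['grasp_force']),flush=True); return s
E
python3 - <<'E'
from h import *
robot.command_gripper(.55)
x,y=.4365,-.296
robot.goto([x,y,.10],[180,0,120]); robot.servo_line([x,y,.030],feed=.08); st("down")
robot.command_gripper(0); s=st("grip")
if s['grip_width']<.1: raise SystemExit("missed")
robot.servo_line([x,y,.15],feed=.1); st("lift")
robot.goto(W(.006,0,.12),[180,0,YAW]); st("over"); 
robot.wait(.1); im=robot.read_camera("side")[:,:,::-1]; im2=robot.read_camera("wrist")[:,:,::-1]
cv2.imwrite("pics/lift.png",np.hstack([cv2.resize(im[80:220,200:400],(400,280)),cv2.resize(im2,(373,280))]))
E
```

```text
down t6.31 loc -38.99 453.37 z 30.38 F x-0.33 y-0.53 z0.45 g 0.548 gf 0.0
grip t6.68 loc -39.27 453.44 z 30.86 F x0.22 y0.93 z2.87 g 0.190 gf 58.5
lift t8.03 loc -37.83 452.97 z 149.05 F x1.07 y0.35 z-1.25 g 0.191 gf 58.5
over t9.71 loc 5.48 0.80 z 120.04 F x-0.19 y0.61 z-1.19 g 0.187 gf 58.5
```

View pics/lift.png

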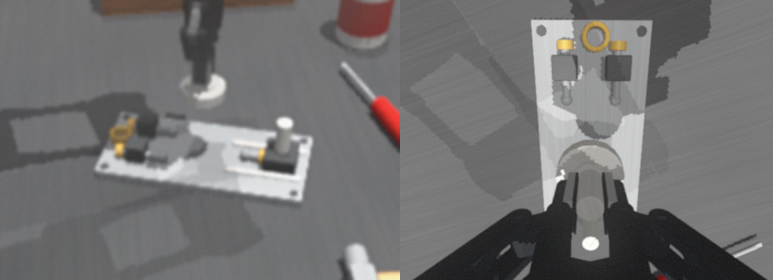

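The casting hangs upright in the fingers over the plate's middle line (disc at (205,88) on the left, (590,160) on the right). I set it down.

Run:
```python
from h import *
robot.servo_line(W(.006,0,.042),feed=.06); robot.wait(.15); b=st("above")['wrist_force'][2]
z=.038
while z>.031:
    robot.servo_line(W(.006,0,z),feed=.02); s=st("%.4f"%z)
    if s['wrist_force'][2]-b>2.5: break
    z-=.0006
robot.command_gripper(.5); st("open")
robot.servo_line(W(.006,0,.13),feed=.12); robot.wait(.15); s=st("up")
robot.servo_line(W(-.06,0,.15),feed=.15); robot.wait(.15); s=st("back")
pose=[s['eef_pos'],s['ee_rot']]
im=robot.read_camera("wrist")[:,:,::-1]; cv2.imwrite("pics/w3.png",im); np.savez("p3.npz",p=s['eef_pos'],r=s['ee_rot'])
cv2.imwrite("pics/w3c.png",cv2.resize(im[:,130:430],(571,800))[:600])
```

```text
above t11.51 loc 5.67 -0.20 z 42.49 F x-0.18 y-0.83 z-1.13 g 0.189 gf 58.5
0.0380 t11.86 loc 6.27 0.15 z 37.71 F x-0.17 y0.10 z-1.23 g 0.192 gf 58.5
0.0374 t12.11 loc 6.04 0.02 z 37.34 F x-0.30 y0.72 z-1.61 g 0.190 gf 58.5
0.0368 t12.36 loc 6.00 -0.01 z 36.79 F x-0.89 y-0.22 z-1.53 g 0.192 gf 58.5
0.0362 t12.61 loc 6.07 0.03 z 36.13 F x0.68 y0.16 z-1.35 g 0.188 gf 58.5
0.0356 t12.86 loc 6.05 0.01 z 35.55 F x-0.36 y-0.13 z-0.49 g 0.191 gf 58.5
0.0350 t13.11 loc 6.03 0.05 z 34.94 F x0.16 y-0.14 z-1.73 g 0.191 gf 58.5
0.0344 t13.36 loc 5.59 -0.24 z 34.85 F x0.22 y-0.67 z2.55 g 0.194 gf 58.8
open t13.73 loc 6.10 0.06 z 34.27 F x0.91 y-0.31 z0.66 g 0.502 gf 0.0
up t14.83 loc 6.78 0.48 z 128.74 F x0.50 y-0.03 z0.64 g 0.503 gf 0.0
back t15.59 loc -58.59 0.28 z 149.14 F x0.12 y0.49 z-0.87 g 0.499 gf 0.0
```

View pics/w3c.png

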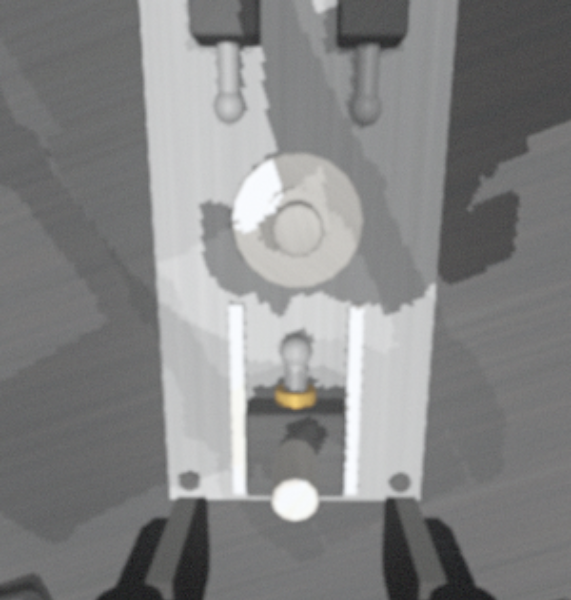

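The casting stands upright on the plate at (297,220) in this crop. The screw tips are at (229,105) and (366,107), the plunger tip at (296,345) and the knob top at (295,500). Next I work out the expected seat position and the knob position.

Run:
```python
from h import *
np.set_printoptions(precision=2,suppress=True)
d=np.load("p3.npz");po=[d['p'],d['r']]
def L(x,y,z):
    p=onz("wrist",(x/1.9033+130,y/1.9048),z,po)[:2]-C; return np.array([p@EX,p@EY])*1e3
l,r=L(229,106,.019),L(366,108,.019); print("tips",l,r)
print("disc",L(297,220,.026),"stemtop",L(298,229,.064),"plunger",L(296,345,.019),"knob",L(295,500,.074))
print("corners -x",L(170,499,.012),L(420,499,.012))
m=(l+r)/2;v=r-l;h=np.sqrt(32**2-(np.linalg.norm(v)/2)**2);n=np.array([-v[1],v[0]])/np.linalg.norm(v);n*=-np.sign(n[0]); print("seat",m+h*n)
```

```text
tips [48.49 26.22] [ 47.74 -26.53]
disc [6.61 0.05] stemtop [ 6.17 -0.24] plunger [-46.11   0.47] knob [-91.76   0.86]
corners -x [-124.07   61.06] [-124.08  -59.06]
seat [30.    0.11]
```

```bash
cat >> h.py <<'E'
def avg(m="",n=8):
    X=[];F=[]
    for _ in range(n):
        s=robot.read_state(); X.append((s['eef_pos'][:2]-C)@EX*1e3); F.append([s['wrist_force'][:2]@EX,s['wrist_force'][:2]@EY]); robot.wait(.02)
    x=np.mean(X); f=np.mean(F,0); print(m,"t%.2f x %.2f Fx %.2f Fy %.2f"%(s['time'],x,*f),flush=True); return x,f
E
python3 - <<'E'
from h import *
Y=.0005; Z=.041
robot.servo_line(W(-.092,Y,.11),feed=.12); robot.servo_line(W(-.092,Y,Z),feed=.07); robot.wait(.2); avg("free")
robot.command_gripper(0); s=st("grip")
if s['grip_width']<.1: raise SystemExit("missed")
avg("grip")
for x in (-90,-80,-70,-60,-53):
    robot.servo_line(W(x/1e3,Y,Z),feed=.02); x,f=avg("jaw",4)
    if -f[0]>16: break
E
```

```text
free t17.67 x -92.32 Fx 0.09 Fy -0.40
grip t18.03 loc -92.01 0.61 z 41.25 F x1.13 y2.18 z2.64 g 0.192 gf 58.4
grip t18.15 x -92.02 Fx 1.03 Fy 1.33
jaw t18.47 x -91.84 Fx -4.40 Fy 1.87
jaw t19.18 x -82.83 Fx -7.46 Fy 1.62
jaw t19.90 x -72.82 Fx -8.32 Fy 1.27
jaw t20.62 x -62.87 Fx -7.96 Fy 1.03
jaw t21.18 x -55.81 Fx -8.32 Fy 1.06
```

The arm is about 3 mm compliant under the slide friction. I now step finely and watch both force and measured position.

Run:
```python
from h import *
Y=.0005; Z=.041; cmd=-52.5
for i in range(22):
    robot.servo_line(W(cmd/1e3,Y,Z),feed=.006); robot.wait(.08); x,f=avg("%.1f"%cmd,6)
    if -f[0]>11.3 or x>-45: break
    cmd+=.6
```

```text
-52.5 t21.62 x -55.55 Fx -8.23 Fy 1.09
-51.9 t22.05 x -55.02 Fx -8.98 Fy 1.40
-51.3 t22.48 x -54.45 Fx -8.90 Fy 1.46
-50.7 t22.92 x -53.85 Fx -8.84 Fy 0.97
-50.1 t23.35 x -53.25 Fx -9.01 Fy 1.40
-49.5 t23.78 x -52.64 Fx -9.02 Fy 1.23
-48.9 t24.22 x -52.04 Fx -8.80 Fy 0.91
-48.3 t24.65 x -51.43 Fx -9.10 Fy 1.43
-47.7 t25.08 x -50.84 Fx -8.94 Fy 0.97
-47.1 t25.52 x -50.25 Fx -8.99 Fy 0.88
-46.5 t25.95 x -49.63 Fx -8.79 Fy 1.58
-45.9 t26.38 x -49.03 Fx -9.08 Fy 1.21
-45.3 t26.82 x -48.43 Fx -8.99 Fy 1.13
-44.7 t27.25 x -47.83 Fx -9.07 Fy 0.89
-44.1 t27.68 x -47.22 Fx -9.00 Fy 0.89
-43.5 t28.12 x -46.65 Fx -8.81 Fy 0.82
-42.9 t28.55 x -46.20 Fx -9.77 Fy 0.87
-42.3 t28.98 x -45.80 Fx -9.85 Fy 1.26
-41.7 t29.42 x -45.35 Fx -10.23 Fy 1.06
-41.1 t29.85 x -44.92 Fx -10.89 Fy 1.48
```

Run:
```python
from h import *
Y=.0005; Z=.041; cmd=-40.7
for i in range(8):
    robot.servo_line(W(cmd/1e3,Y,Z),feed=.006); robot.wait(.1); x,f=avg("%.1f"%cmd,12)
    if -f[0]>12.3 or x>-43.9: break
    cmd+=.4
im=robot.read_camera("side"); im2=robot.read_camera("wrist"); im3=robot.read_camera("scene")
cv2.imwrite("pics/s5.png",np.hstack([cv2.resize(im[120:200,240:370],(520,320),interpolation=2),cv2.resize(im2,(280,210)).repeat(1,0)[[min(i,209) for i in range(320)]]])[:,:,::-1])
```

```text
-40.7 t30.40 x -44.68 Fx -11.52 Fy 1.31
-40.3 t30.95 x -44.41 Fx -11.98 Fy 1.30
-39.9 t31.50 x -44.12 Fx -12.11 Fy 1.22
-39.5 t32.05 x -43.84 Fx -12.53 Fy 0.95
```

View pics/s5.png

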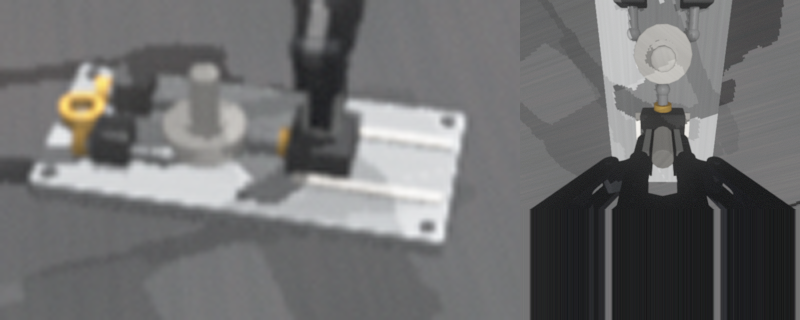

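The casting has moved up to the screw tips with the plunger touching it. Force above sliding friction is about 3.6 N and the slope is now 1.5 N/mm, so the plunger is roughly half-way in. I ease the arm off, release the knob and check from above.

Run:
```python
from h import *
Y=.0005; Z=.041
robot.servo_line(W(-.0430,Y,Z),feed=.01); robot.wait(.1); x,f=avg("eased")
robot.command_gripper(.45); robot.wait(.1); avg("open")
s=robot.read_state(); d=s['eef_pos'][:2]-C
robot.servo_line(W(d@EX,d@EY,.12),feed=.07); robot.servo_line(W(-.055,0,.15),feed=.1); robot.wait(.2); s=st("view")
im=robot.read_camera("wrist")[:,:,::-1]; cv2.imwrite("pics/w6.png",im); np.savez("p6.npz",p=s['eef_pos'],r=s['ee_rot'])
cv2.imwrite("pics/w6c.png",cv2.resize(im[20:250,180:380],None,fx=2.6,fy=2.6,interpolation=2))
```

```text
eased t32.93 x -43.84 Fx -5.01 Fy 0.51
open t33.51 x -42.61 Fx -0.08 Fy -0.10
view t35.48 loc -54.23 0.33 z 149.08 F x0.26 y-0.35 z0.30 g 0.453 gf 0.0
```

View pics/w6c.png

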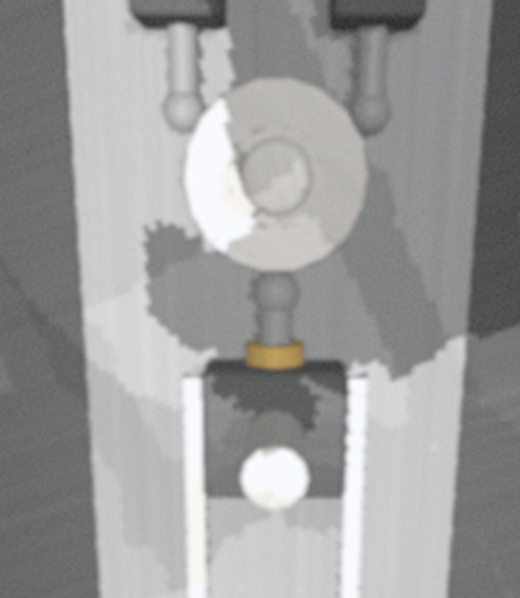

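The casting is centred at (276,175), the left tip at (183,110), the right tip at (370,112), the plunger ball at (275,292) and the knob top at (275,478). I check the gaps numerically.

Run:
```python
from h import *
np.set_printoptions(precision=2,suppress=True)
d=np.load("p6.npz");po=[d['p'],d['r']]
def L(x,y,z):
    p=onz("wrist",(x/2.6+180,y/2.6+20),z,po)[:2]-C; return np.array([p@EX,p@EY])*1e3
l,r,c=L(183,111,.019),L(370,114,.019),L(276,174.5,.026); k=L(275,478,.074)
print(l,r,c,"dist",np.linalg.norm(l-c),np.linalg.norm(r-c),"knob",k,"axis gap",c[0]-k[0],"stem",L(276,176,.064))
```

```text
[48.06 26.33] [ 47.21 -26.69] [31.06 -0.01] dist 31.357337751075093 31.185372178649004 knob [-43.36   0.34] axis gap 74.41618683355684 stem [30.38  0.05]
```

```bash
python3 -c "
from workcell import robot
print(robot.close_job())"
```

```text
the job is handed in; nothing more can be done
None
```

I handed the job in at about 35.5 s: the large round casting is on the gauge plate against both screw tips (within about 1 mm by camera), held by the jaw with its plunger about 2 mm of its 4 mm in. Everything is released, and I never touched the other castings.

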